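Clip on the shelf label and hold the scanner to it

TASK

Take the electronic shelf label off the rim of the little supply tub by squeezing its sprung clip, clip it well down onto the middle of the front edge of the wooden paint tray (the side away from the robot), with its display facing outwards to the customers, and let go of it. Then draw the hand scanner up out of its cradle, turn it to look squarely at the label's display from about 100 mm away, and finish while still holding the scanner there, still and in the air. Leave the label clipped on, and the other goods on the counter where they are.

Things in the scene. Friction and masses are not known exactly. Their poses are not given: they have to be found in the camera images.
- tray: Plywood display tray, 160 (x) x 260 (y) x 90 mm high, 5 mm walls, fixed. Origin: centre of its underside, z up. Its front (customer) wall is on its +x side, wall centre line at x = 77.5 mm. Upright paint tubes, up to 130 mm high, fill its rear half (x below -15 mm); before them only flat pans 30 mm high, so the front edge is free on both sides.
- tray_edge (a point): Middle of the top edge of the tray's front wall (on the wall's centre line, 90 mm above the counter); axes as the tray's.
- tub: Small light grey plastic supply tub, 100 (x) x 140 (y) x 70 mm high, walls 5 mm thick, fixed. Origin: centre of its underside, z up. The label clip starts on its +x rim, within 25 mm of the middle. Low contents only (under 40 mm).
- label_clip: Black sprung clip like a clothes peg, jaws down, 75 mm high, 24 mm wide (y), 62 g, a white label on its outer (+x) jaw. Origin: midway between the jaw tips; z up. Jaws either side of its y-z plane; hinge pin along y at z = 38 mm; it bites at most 33 mm deep, as at the start. The label (34 x 56 x 7 mm, sloping 45 degrees) reaches x = 38 mm, z = -3 to 27 mm: keep fingertips above z = 35 mm.
- clip_tails (a point): Between the two tails, 62 mm above the clip's origin; axes as the clip's. Grip here from above, closing along x. The tails (z = 42 to 75 mm) lean apart, 25 mm over their backs at the top. Squeezed (needs about 12 N; 20 to 40 N is right) they come parallel, 15 mm over their backs, and the jaw tips open to about 15 mm, evenly to both sides. Let go, the jaws bite with about 6 N.
- clip_jaw (a joint): Opening of the clip's inner jaw, rad: 0 when the jaws are parallel and 5 mm apart, as on a 5 mm wall; -0.15 empty and shut; 0.30 squeezed fully open.
- label_face (a point): Centre of the label's display and bar code. Its z axis points straight out of the display (45 degrees up and outwards, towards the clip's +x, when clipped on a wall), its y is that of the clip, along the label's 56 mm length.
- cradle: Black scanner cradle: weighted base 100 x 92 x 12 mm with an upright rectangular pocket, 50 mm deep and with its rim 62 mm above the counter. Fixed. Origin: centre of its underside, z up.
- scanner: Cordless pistol-shaped hand scanner, grey and black, about 190 g, its handle standing in the cradle's pocket (1 mm of play). Origin: centre of the handle's foot; z up the handle; the window looks to -x. Handle 34 (x) x 30 (y) x 110 mm; on it the head, 118 mm long, pitched to look 15 degrees above level with the handle upright. The nose flares to 66 mm wide, 48 mm high.
- scanner_grip (a point): Centre of the rear part of the scanner's head, over the handle, with flat parallel sides 44 mm apart (y), 38 mm high, 70 mm long: grip it here across y from above, leaning about y as you like. Axes of the head: x backwards along the head, y to its side, z out of the head's top (19 mm above this point). It lies 72.5 mm behind the window.
- scanner_window (a point): Centre of the scanner's window, the dark front face of the nose. Its z axis is the line of sight, straight out of the window; its y is the scanner's y.
- scanner_foot (a point): Centre of the foot of the scanner's handle; 12 mm above the counter while in the cradle.
- tube_a: Bystander: white paint tube lying on the counter, 115 mm long.
- tube_b: Bystander: white paint tube lying on the counter, 115 mm long.
- tape_roll: Bystander: roll of paper tape lying flat, 76 mm across, 19 mm high.
- calculator: Bystander: black desk calculator, 140 x 85 x 15 mm.
- stapler: Bystander: black stapler, 130 x 34 x 50 mm.
Mind the look-alikes: they are no part of the job. What is shaped like the scanner but orange is not meant.

How it is judged:
By the outcome, as a careful person would: the job done as asked, in the order asked, and still so for the second after the job is handed in, while the arm keeps its last pose, push and grip.
It also fails if it takes over 54 s, if anything falls off the work surface, if the arm or the gripper's body presses on something with over 40 N, if the wrist force passes 120 N, or if a joint passes its speed limit or range.

ROBOT

A 6-joint arm with a two-finger parallel gripper is mounted at the origin on the work surface. World frame = base frame: x ahead of the robot, y to its left, z up, the work surface at z = 0. Lengths are in m, angles in degrees, forces in N, time in s.
With the tool pointing down it reaches from about 0.35 to 0.875 m from the base axis. Payload 4.2 kg.
Tool frame: the origin (TCP) lies midway between the tips of the shut fingers; the grasp point (between the pads) lies 19 mm behind it; z points along the fingers, y is the line along which they close (so a half turn about z gives the same grasp; the last joint's range is limited). The gripper opens to 87 mm and grips with 3 to 60 N. Pads are 19 mm wide; open, the fingers measure 117 mm over their backs; the gripper's body (75 mm by 190 mm) begins 51 mm behind the grasp point.
Start: joints at [-48.495, 22.042, 0.453, 0, -68.411, -14.817], TCP at [0.281, -0.558, 0.223] pointing down, gripper open.
Joint ranges: [-179.83, 179.83], [-69.29, 118.12], [-61.27, 80.66], [-181.25, 117.63], [-171.15, -9.14], [-177.46, 177.46]. Speed limits (degrees/s): [159.86, 159.86, 180, 180, 180, 180].

INTERFACE

Orientations are given as a 3x3 rotation matrix whose columns are the frame's x, y, z axes.
In Python, from station import * gives the robot as it stands.
- The arm moves only by the tool move_arm, never from a script. Its argument "targets" is text: rows parted by semicolons, each of 4 numbers parted by spaces: the shift along the world's x, y, z in units of 25 mm (1.0 is 25 mm), then the turn about the world's z in units of 5 degrees (1.0 is 5 degrees). In form: tx ty tz spin; .... A call has 1 to 10 rows; each row shifts and turns the commanded pose from where the row before left it; what a row does not reach is not made up. A row lasts 1/12 s, in which the tool goes at most 41.7 mm and 7.16 degrees, less where a joint would pass 70% of its speed; a pose out of reach is approached as far as the arm can. A call is refused whole if a number of a shift passes 1 or a number of a turn 1, either way. A call with a gripper value outside its range is refused whole. "gripper" is the finger opening in mm, from 0 to 87, set as the call begins (left out, the last holds). The fingers move at their own pace and stop on an object; the grip force is fixed at half the most. Time passes only in rows, so rows that do not move let the fingers close. It gives the time, the measured TCP pose, the force, the opening and the grip force at its end, in the units of the state.
- sense(): the state, without advancing time (a new reading comes with each control period).
- capture(name): name is "side" or "top"; returns a dict with "image" (400x640x3 uint8, blue, green, red), "fx", "fy", "cx", "cy" (pixels), "D" ([k1, k2, p1, p2, k3] as OpenCV has them; the pictures are not rectified), "world_from_camera" (4x4, takes a point from camera to world coordinates). Camera axes: x right, y up, looking along -z (the intrinsics and any distortion apply to the point x, -y, -z); pixel columns grow to the right and rows downward; lengths in m; the calibration is good to about 2 mm. A picture is of the moment at which its call begins. There is no depth.
- finish_job(): hands the job in; it is judged then, once.
The state is a dict: "time_s": time; "joints": joint angles; "joint_velocities": joint speeds; "effort": joint torques, N m; "tcp_pos": TCP position; "ee_rot": TCP orientation; "wrist_force": force on the tool from outside, world axes, zero at the start; "moment": the same for the moment, N m; "gripper_width": opening from 0.0 (shut) to 1.0 (fully open); "gripper_force": force on a finger pad.
Only numpy, scipy, OpenCV 4.12 (cv2) and the standard library are available. Lean on these libraries where they do the work, as an engineer would, in place of code of your own. Each camera call takes 0.05 s, during which the arm holds its last target. There are 200 camera calls.

## Working session

There is one attempt and no reset: what is moved stays moved. The work goes in short steps, Python scripts to look and compute and a tool call to move; the robot and the scene stay as the last step left them, time stands still between calls to the robot, and variables do not carry over. Pictures are saved under pics/ and viewed, at most 13 in all, crops included, and the job is handed in when it is done.

Besides the shell and the picture viewer there is one more tool, called after "Emit:" as name(argument=value, ...) on one line, values as JSON. move_arm: Moves the arm, as the interface text tells. Its arguments: {"type":"object","properties":{"targets":{"type":"string"},"gripper":{"type":"number"}},"required":["targets"]}

```bash
ls; mkdir -p pics; cat > h.py <<'E'
import numpy as np, cv2
from station import *
def ray(c,uv):
    K=np.array([[c["fx"],0,c["cx"]],[0,c["fy"],c["cy"]],[0,0,1.]])
    p=cv2.undistortPoints(np.array(uv,float).reshape(-1,1,2),K,np.array(c["D"],float)).reshape(-1,2)
    d=np.c_[p[:,0],-p[:,1],-np.ones(len(p))]
    T=np.array(c["world_from_camera"]); return T[:3,3],d@T[:3,:3].T
def onz(c,uv,z):
    o,d=ray(c,uv); return o+d*((z-o[2])/d[:,2])[:,None]
def proj(c,P):
    T=np.linalg.inv(np.array(c["world_from_camera"])); q=np.atleast_2d(P)@T[:3,:3].T+T[:3,3]
    q=q*[1,-1,-1]
    K=np.array([[c["fx"],0,c["cx"]],[0,c["fy"],c["cy"]],[0,0,1.]])
    return cv2.projectPoints(q,np.zeros(3),np.zeros(3),K,np.array(c["D"],float))[0].reshape(-1,2)
def tri(c1,u1,c2,u2):
    o1,d1=ray(c1,u1);o2,d2=ray(c2,u2);out=[]
    for a,b in zip(d1,d2):
        s=np.linalg.lstsq(np.c_[a,-b],o2-o1,rcond=None)[0]
        p,q=o1+a*s[0],o2+b*s[1]; out.append([*((p+q)/2),np.linalg.norm(p-q)])
    return np.array(out)
E
python3 - <<'E'
from h import *
import pickle
for n in("side","top"):
    c=capture(n); cv2.imwrite(f"pics/{n}0.png",c["image"]); pickle.dump(c,open(n+"0.pkl","wb"))
    T=np.array(c["world_from_camera"]);print(n,T.round(3).tolist(),c["fx"],c["D"])
s=sense();print(s["tcp_pos"],np.array(s["ee_rot"]).round(3),s["gripper_width"],s["time_s"])
E
```

```text
pics
side [[-0.999, 0.025, -0.048, 0.422], [-0.054, -0.552, 0.832, 1.129], [-0.005, 0.834, 0.552, 0.936], [0.0, 0.0, 0.0, 1.0]] 457.61866138516683 [0.00996505 0.         0.         0.         0.        ]
top [[-0.013, 0.997, -0.082, 0.404], [-1.0, -0.015, -0.018, -0.086], [-0.019, 0.081, 0.996, 1.181], [0.0, 0.0, 0.0, 1.0]] 387.64524763535786 [-0.05591924  0.          0.          0.          0.        ]
[ 0.28048904 -0.55792539  0.2215906 ] [[-0.894 -0.449 -0.001]
 [-0.449  0.894  0.002]
 [ 0.     0.002 -1.   ]] 0.9984036357844432 0.1
```

View pics/top0.png

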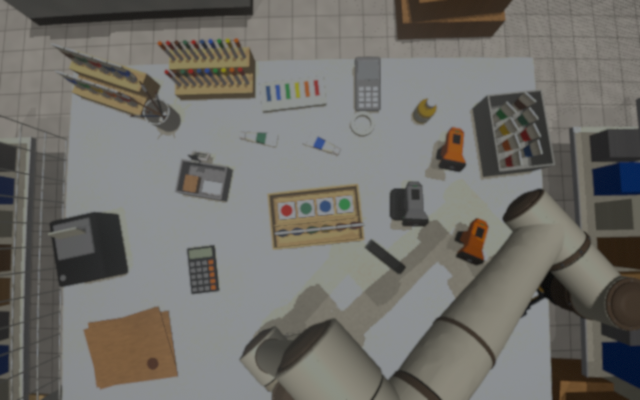

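View pics/side0.png

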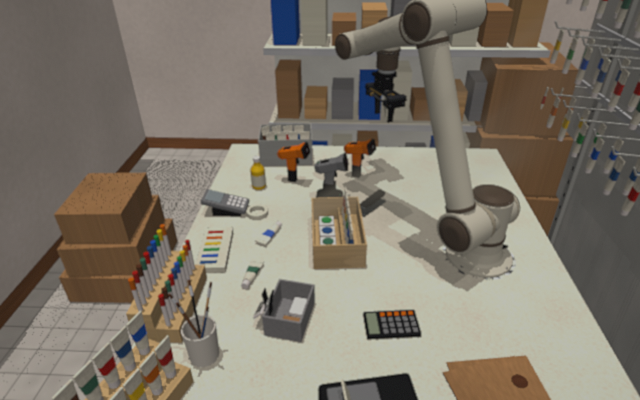

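Top view: tub (204,180) with the clip on its upper (+x) rim near (200,157), and the tray at (316,216). There are three scanner shapes: grey at (408,203), orange at (452,148) and orange at (475,240). The grey one fits "grey and black". I'll enlarge tub, clip, tray and scanner in both views to confirm.

```bash
python3 - <<'E'
import pickle,cv2,numpy as np
t=pickle.load(open("top0.pkl","rb"))["image"];s=pickle.load(open("side0.pkl","rb"))["image"]
def cr(i,x,y,w,h):return cv2.resize(np.clip(i[y:y+h,x:x+w]*1.5,0,255).astype('uint8'),(400,300),interpolation=cv2.INTER_CUBIC)
a=np.vstack([np.hstack([cr(t,165,142,80,60),cr(s,250,270,80,60)]),np.hstack([cr(t,360,165,80,60),cr(s,292,145,80,60)])])
cv2.imwrite("pics/m1.png",a)
b=np.vstack([np.hstack([cr(t,260,175,112,84),cr(s,290,175,112,84)])])
cv2.imwrite("pics/m2.png",b)
E
```

```text
(no output)
```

View pics/m1.png

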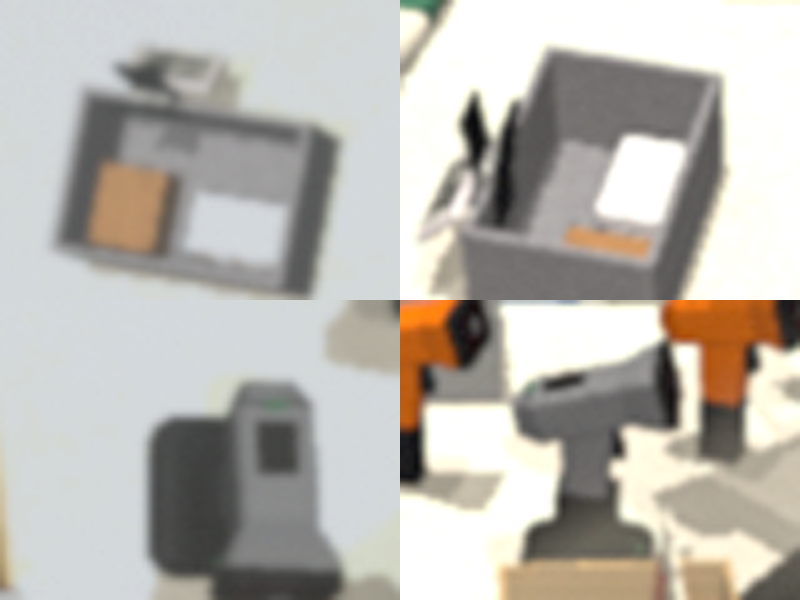

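View pics/m2.png

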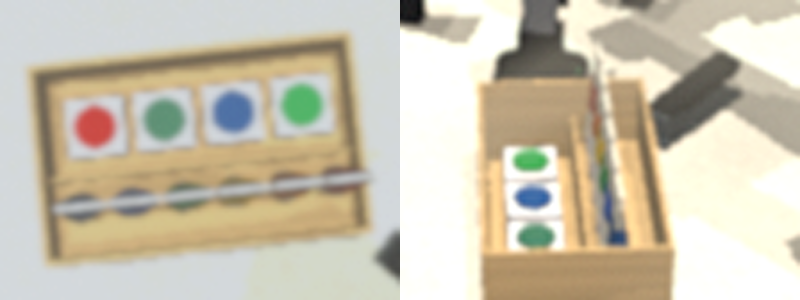

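The montage shows the clip on the tub's +x rim. The grey scanner's head points image-down, so its window looks along world −x towards the robot and the cradle lies beneath it. The tray's free side with the pans is image-up (+x). Now measuring.

```bash
python3 - <<'E'
from h import *
import pickle
t=pickle.load(open("top0.pkl","rb"));s=pickle.load(open("side0.pkl","rb"))
def rect(n,uv,z):
    P=onz(t,uv,z);print(n,(P.mean(0)*1e3).round(1),'sides',[(np.linalg.norm(P[i]-P[(i+1)%4])*1e3).round(1) for i in range(4)],
     'yaw',[np.degrees(np.arctan2(*(b[::-1]))).round(1) for b in [(P[0]-P[3])[:2],(P[1]-P[2])[:2]]],[np.degrees(np.arctan2(b[0],-b[1])).round(1) for b in [(P[1]-P[0])[:2],(P[2]-P[3])[:2]]]);return P
tub=rect('tub',[(181.4,159.6),(227.4,167.8),(221.6,200),(176,191.6)],.07)
tray=rect('tray',[(268.4,194.0),(357.4,184.8),(363.6,239.4),(273.4,248.4)],.09)
for n,P in(('tub',tub),('tray',tray)): print(n,'side proj',proj(s,P).round(1).tolist())
# side view of tails
print('tail tri side@z.112',onz(s,[(264.6,288.4),(273.6,289.6)],.112).round(4).tolist())
im=t["image"].astype(float)
g=im.max(2)
print(g[148:166,182:216].astype(int))
print('cradle',(onz(t,[(390,188.6),(390,220)],.012)*1e3).round(1).tolist())
for z in(.13,.15,.17):print(z,(onz(t,[(414.4,182),(407.8,197),(423.3,197)],z)*1e3).round(1).tolist())
# head edges by row gradient
for r in range(184,218,2):
    row=g[r]; d=np.diff(row); print(r,row[386:432].astype(int).tolist())
E
```

```text
tub [558.3 284.6  70. ] sides [np.float64(140.1), np.float64(95.5), np.float64(138.1), np.float64(95.6)] yaw [np.float64(-8.6), np.float64(-9.8)] [np.float64(-11.1), np.float64(-11.1)]
tray [445.5 -48.4  90. ] sides [np.float64(253.6), np.float64(154.6), np.float64(254.1), np.float64(154.2)] yaw [np.float64(5.1), np.float64(5.3)] [np.float64(5.1), np.float64(5.0)]
tub side proj [[262.7, 316.2], [280.7, 278.4], [314.6, 283.7], [300.0, 322.1]]
tray side proj [[313.2, 245.1], [312.0, 198.0], [357.5, 196.8], [365.7, 243.8]]
tail tri side@z.112 [[0.6198, 0.2914, 0.112], [0.5963, 0.2946, 0.112]]
[[146 146 146 146 146 146 146 146 146 146 146 145 144 144 145 146 145 146
  146 146 146 146 146 146 145 146 146 146 145 145 145 145 145 145]
 [146 146 146 146 146 146 146 146 146 146 145 143 143 142 143 145 145 145
  145 146 146 146 145 145 145 146 145 145 145 145 145 146 146 145]
 [146 146 146 146 146 146 146 146 145 144 141 137 136 135 138 140 141 141
  143 143 144 144 144 144 145 145 145 145 145 145 144 145 145 144]
 [146 146 146 147 146 146 146 146 144 140 134 129 125 123 125 128 129 131
  134 
[... 5096 characters left out ...]
, 84, 87, 87, 87, 88, 87, 88, 87, 87, 88, 87, 87, 87, 90, 106, 130, 142, 145, 145, 146, 146, 146, 146]
212 [146, 145, 134, 105, 68, 50, 49, 51, 49, 47, 46, 45, 44, 42, 42, 42, 41, 42, 43, 47, 59, 72, 82, 86, 88, 87, 88, 88, 88, 88, 88, 87, 88, 87, 87, 87, 88, 91, 103, 121, 137, 143, 146, 146, 146, 144]
214 [146, 145, 134, 105, 68, 51, 50, 50, 50, 47, 45, 44, 43, 44, 42, 42, 41, 43, 46, 56, 70, 81, 86, 88, 88, 88, 88, 88, 87, 87, 88, 88, 87, 88, 87, 87, 88, 88, 89, 98, 115, 132, 141, 143, 144, 144]
216 [146, 144, 136, 115, 83, 58, 50, 50, 49, 47, 46, 45, 43, 42, 42, 43, 46, 50, 57, 67, 78, 84, 86, 87, 87, 87, 87, 87, 88, 87, 87, 87, 87, 87, 87, 87, 87, 88, 88, 88, 94, 109, 129, 140, 143, 143]
```

```bash
python3 - <<'E'
from h import *
import pickle
t=pickle.load(open("top0.pkl","rb"));s=pickle.load(open("side0.pkl","rb"))
print((onz(t,[(188.5,155.5),(198,156.5),(192,157)],.112)*1e3).round(1).tolist())
print('dark bits at .08',(onz(t,[(189.5,157),(197.5,157)],.08)*1e3).round(1).tolist())
a=np.radians(-10.3)
for y in(.26,.27,.28,.29,.30):
    x=.605+(y-.276)*np.tan(-a)
    for k in(-12,12):
        for m in (12.5,-12.5):
            P=np.array([x+m/1e3*np.cos(a)-k/1e3*np.sin(a),y+m/1e3*np.sin(a)+k/1e3*np.cos(a),.112])
            print(y,k,m,proj(t,P).round(1).tolist(),proj(s,P).round(1).tolist())
g=s["image"].max(2); print(g[282:318,258:282])
# scanner rear corner, side ray vs x
o,d=ray(s,[(316,164),(318,167)])
for dd in d:
    k=(-.3155-o[1])/dd[1];print('rear corner at y=-.3155',(o+k*dd).round(4))
print(g[158:180,310:350])
E
```

```text
[[622.1, 309.1, 112.0], [618.7, 281.6, 112.0], [617.6, 298.9, 112.0]]
dark bits at .08 [[624.2, 317.8, 80.0], [623.7, 294.1, 80.0]]
0.26 -12 12.5 [[210.4, 158.5]] [[270.2, 276.2]]
0.26 -12 -12.5 [[208.7, 167.1]] [[279.3, 277.7]]
0.26 12 12.5 [[202.2, 157.2]] [[267.2, 282.4]]
0.26 12 -12.5 [[200.5, 165.8]] [[276.5, 284.0]]
0.27 -12 12.5 [[206.9, 157.9]] [[269.0, 278.8]]
0.27 -12 -12.5 [[205.2, 166.6]] [[278.1, 280.3]]
0.27 12 12.5 [[198.7, 156.6]] [[265.9, 285.1]]
0.27 12 -12.5 [[197.0, 165.2]] [[275.2, 286.7]]
0.28 -12 12.5 [[203.4, 157.4]] [[267.7, 281.5]]
0.28 -12 -12.5 [[201.7, 166.0]] [[276.9, 283.0]]
0.28 12 12.5 [[195.2, 156.0]] [[264.6, 287.9]]
0.28 12 -12.5 [[193.5, 164.7]] [[273.9, 289.5]]
0.29 -12 12.5 [[200.0, 156.8]] [[266.4, 284.2]]
0.29 -12 -12.5 [[198.3, 165.4]] [[275.7, 285.7]]
0.29 12 12.5 [[191.8, 155.5]] [[263.2, 290.7]]
0.29 12 -12.5 [[190.1, 164.1]] [[272.6, 292.3]]
0.3 -12 12.5 [[196.5, 156.2]] [[265.0, 286.9]]
0.3 -12 -12.5 [[194.8, 164.9]] [[274.4, 288.5]]
0.3 12 12.5 [[188.3, 154.9]] [[261.8, 293.5]]
0.3 12 -12.5 [[186.6, 163.5]] [[271.3, 295.1]]
[[190 188 18
[... 6699 characters left out ...]
 176 165 143
  124 115 114 117]
 [190 191 192 188 185 182 179 179 179 180 180 183 179 159 114  75  67  68
   70  70  71  70  68  69  79  85 101 147 176 179 175 175 176 176 175 164
  153 138 129 130]
 [192 192 191 191 190 186 182 180 178 178 178 180 180 163 120  77  66  70
   71  70  71  70  68  81 124 148 153 168 179 179 176 176 175 176 176 175
  170 161 158 159]
 [187 186 186 187 190 189 187 185 181 178 177 180 180 162 117  77  66  70
   70  71  72  70  69  91 146 176 179 178 180 179 178 177 176 175 174 175
  175 172 172 173]
 [161 160 164 178 189 190 189 190 187 183 183 183 181 155 106  72  68  71
   72  72  70  71  70  92 144 175 178 178 178 179 178 176 176 176 175 175
  175 175 174 172]]
```

Measured, and the rectangles agree with the given sizes to a few mm:

| Item | Position (m) | Yaw |
|---|---|---|
| Clip | (0.6105, 0.3005), origin z ≈ 0.037 | −10.3° |
| Tray edge | (0.523, −0.0415) | 5.1° |
| Scanner grip | (0.4825, −0.3155), z ≈ 0.14 | −1.6° |

Moving above the clip.

Emit:
move_arm(targets="0.38 0.98 0.4 0.3;0.38 0.98 0.4 0.3;0.38 0.98 0.4 0.3;0.38 0.98 0.4 0.3;0.38 0.98 0 0.3;0.38 0.98 0 0.3;0.38 0.98 0 0.3;0.38 0.98 0 0.3;0.38 0.98 0 0.3;0.38 0.98 0 0.3")

```text
time_s: 0.93
tcp_pos: [0.3757, -0.312, 0.2622]
ee_rot: [[-0.746, -0.666, -0.001], [-0.666, 0.746, 0.001], [0.0, 0.001, -1.0]]
wrist_force: [-0.2, -0.8, 0.8]
gripper_width: 1.008
gripper_force: 0.0
```

Emit:
move_arm(targets="0.38 0.98 0 0.3;0.38 0.98 0 0.3;0.38 0.98 0 0.3;0.38 0.98 0 0.3;0.38 0.98 0 0.3;0.38 0.98 0 0.3;0.38 0.98 0 0.3;0.38 0.98 0 0.3;0.38 0.98 0 0.3;0.38 0.98 0 0.3")

```text
time_s: 1.77
tcp_pos: [0.4706, -0.0671, 0.2623]
ee_rot: [[-0.548, -0.836, -0.001], [-0.836, 0.548, 0.0], [0.0, 0.001, -1.0]]
wrist_force: [0.8, 0.5, 0.2]
gripper_width: 1.001
gripper_force: 0.0
```

Emit:
move_arm(targets="0.38 0.98 0 0.3;0.38 0.98 0 0.3;0.38 0.98 0 0.3;0.38 0.98 0 0.3;0.38 0.98 0 0.3;0.38 0.98 0 0.3;0.38 0.98 0 0.3;0.38 0.98 0 0.3;0.38 0.98 0 0.3;0.38 0.98 0 0.3")

```text
time_s: 2.6
tcp_pos: [0.5657, 0.1778, 0.262]
ee_rot: [[-0.313, -0.95, -0.001], [-0.95, 0.313, -0.0], [0.001, 0.001, -1.0]]
wrist_force: [1.2, 0.4, -0.6]
gripper_width: 0.997
gripper_force: 0.0
```

Emit:
move_arm(targets="0.38 0.98 0 0.3;0.38 0.98 0 0.3;0.38 0.98 0 0.3;0.2 0.98 0 0.3;0 0.4 0 0.3;0 0 0 0")

```text
time_s: 3.1
tcp_pos: [0.5988, 0.2866, 0.2609]
ee_rot: [[-0.185, -0.983, -0.002], [-0.983, 0.185, -0.001], [0.001, 0.002, -1.0]]
wrist_force: [-0.4, -1.0, -0.0]
gripper_width: 1.002
gripper_force: 0.0
```

Emit:
move_arm(targets="0.47 0.56 -0.8 0;0 0 -1 0;0 0 -1 0;0 0 -1 0;0 0 -1 0;0 0 -1 0;0 0 -0.9 0;0 0 -0.5 0;0 0 0 0")

```text
time_s: 3.85
tcp_pos: [0.6089, 0.2963, 0.0792]
ee_rot: [[-0.189, -0.982, -0.006], [-0.982, 0.189, -0.004], [0.005, 0.005, -1.0]]
wrist_force: [0.1, -0.4, -0.3]
gripper_width: 1.001
gripper_force: 0.0
```

Emit:
move_arm(targets="0 0 0 0;0 0 0 0;0 0 0 0;0 0 0 0;0 0 0 0;0 0 0 0", gripper=34)

```text
time_s: 4.35
tcp_pos: [0.6112, 0.2988, 0.0833]
ee_rot: [[-0.188, -0.982, 0.001], [-0.982, 0.188, 0.001], [-0.001, -0.001, -1.0]]
wrist_force: [-0.3, -0.5, 0.2]
gripper_width: 0.633
gripper_force: 0.0
```

```bash
python3 - <<'E'
from h import *
import pickle
s=capture("side");t=capture("top")
def cr(i,x,y,w,h):return cv2.resize(np.clip(i[y:y+h,x:x+w]*1.5,0,255).astype('uint8'),(400,300),interpolation=cv2.INTER_CUBIC)
cv2.imwrite("pics/g1.png",np.hstack([cr(s["image"],230,250,80,60),cr(t["image"],165,135,80,60)]))
E
```

```text
(no output)
```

View pics/g1.png

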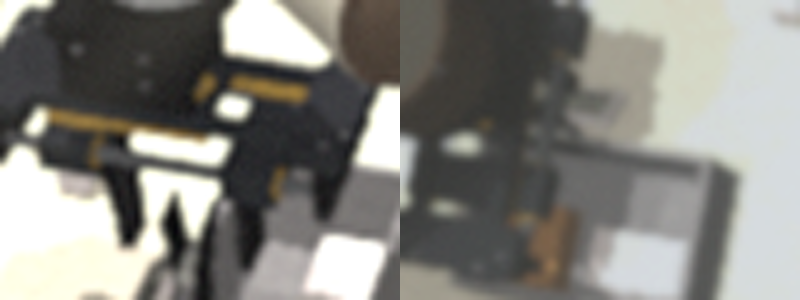

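Side crop: the outer finger (125,220) and the inner finger (~255,210) straddle the two tails (175,200) and (220,220), centred to a millimetre or two. Squeezing.

Emit:
move_arm(targets="0 0 0 0;0 0 0 0;0 0 0 0;0 0 0 0;0 0 0 0;0 0 0 0;0 0 0 0", gripper=0)

```text
time_s: 5.03
tcp_pos: [0.6106, 0.2987, 0.0837]
ee_rot: [[-0.187, -0.982, -0.0], [-0.982, 0.187, -0.0], [0.0, 0.0, -1.0]]
wrist_force: [-3.1, -0.4, 4.6]
gripper_width: 0.152
gripper_force: 30.0
```

Emit:
move_arm(targets="0 0 0 0;0 0 0 0;0 0 0 0;0 0 0 0;0 0 0 0")

```text
time_s: 5.45
tcp_pos: [0.6107, 0.2987, 0.0837]
ee_rot: [[-0.187, -0.982, -0.0], [-0.982, 0.187, -0.0], [0.0, 0.0, -1.0]]
wrist_force: [-3.1, -0.4, 4.8]
gripper_width: 0.148
gripper_force: 30.0
```

Emit:
move_arm(targets="0 0 0.5 0;0 0 0.8 0;0 0 1 0;0 0 1 0;0 0 1 0;0 0 1 0;0 0 0.4 0")

```text
time_s: 6.03
tcp_pos: [0.6126, 0.2992, 0.2302]
ee_rot: [[-0.187, -0.982, 0.007], [-0.982, 0.187, 0.004], [-0.005, -0.006, -1.0]]
wrist_force: [0.4, 0.8, 0.5]
gripper_width: 0.153
gripper_force: 30.0
```

Emit:
move_arm(targets="-0.25 -0.97 0 0.22;-0.25 -0.97 0 0.22;-0.25 -0.97 0 0.22;-0.25 -0.97 0 0.22;-0.25 -0.97 0 0.22;-0.25 -0.97 0 0.22;-0.25 -0.97 0 0.22;-0.25 -0.97 0 0.22;-0.25 -0.97 0 0.22;-0.25 -0.97 0 0.22")

```text
time_s: 6.87
tcp_pos: [0.5477, 0.0549, 0.2246]
ee_rot: [[0.004, -1.0, -0.001], [-1.0, -0.004, -0.0], [0.0, 0.001, -1.0]]
wrist_force: [0.6, -0.1, -0.5]
gripper_width: 0.149
gripper_force: 30.0
```

Emit:
move_arm(targets="-0.25 -0.97 0 0.22;-0.25 -0.97 0 0.22;-0.25 -0.97 0 0.22;-0.25 -0.97 0 0.22;0 0 0 0;0 0 0 0")

```text
time_s: 7.37
tcp_pos: [0.523, -0.0418, 0.2248]
ee_rot: [[0.078, -0.997, -0.0], [-0.997, -0.078, 0.0], [-0.0, 0.0, -1.0]]
wrist_force: [-0.4, 0.1, -0.7]
gripper_width: 0.152
gripper_force: 30.0
```

```bash
python3 - <<'E'
from h import *
import pickle
s=capture("side");t=capture("top")
pickle.dump((s,t),open("t1.pkl","wb"))
def cr(i,x,y,w,h):return cv2.resize(np.clip(i[y:y+h,x:x+w]*1.5,0,255).astype('uint8'),(400,300),interpolation=cv2.INTER_CUBIC)
cv2.imwrite("pics/g2.png",np.hstack([cr(s["image"],285,180,100,75),cr(t["image"],260,150,112,84)]))
E
```

```text
(no output)
```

View pics/g2.png

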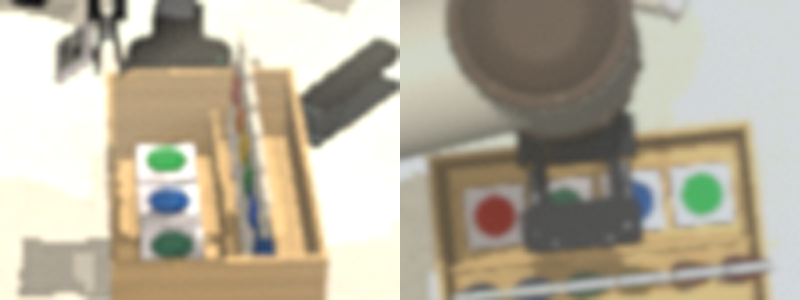

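```bash
python3 - <<'E'
from h import *
import pickle
s,t=pickle.load(open("t1.pkl","rb"))
a=np.radians(5.1);R=np.array([[np.cos(a),-np.sin(a),0],[np.sin(a),np.cos(a),0],[0,0,1]])
E=np.array([.523,-.0418,0])
for z in(.178,):
  for x in(-.0125,-.0075,0,.0075,.0125): print('tip',x,proj(s,E+R@[x,.0,z]).round(1).tolist(),proj(s,E+R@[x,.012,z]).round(1).tolist())
print('hinge',proj(s,E+R@[0,.012,.178+.038]).round(1))
g=s["image"].max(2);print(g[182:202:1,298:324])
for y in(-.12,0,.06,.1): print('wall outer/inner',y,proj(s,E+R@[.0025,y,.09]).round(1).tolist(),proj(s,E+R@[-.0025,y,.09]).round(1).tolist())
im=s["image"]
for r in range(206,242,5): print(r,im[r,303:325,0].tolist())
E
```

```text
tip -0.0125 [[316.0, 196.3]] [[316.1, 198.4]]
tip -0.0075 [[314.3, 196.3]] [[314.4, 198.4]]
tip 0 [[311.9, 196.3]] [[311.9, 198.5]]
tip 0.0075 [[309.4, 196.4]] [[309.5, 198.6]]
tip 0.0125 [[307.8, 196.4]] [[307.8, 198.6]]
hinge [[311.7 187.8]]
[[113 111 112 111 113 121 133 134 105  51  17  47 103 143 132  80  32  38
   98 161 191 194 194 192 171 119]
 [114 114 112 114 120 129 135 133 103  49  20  32  78 116 108  60  24  38
   96 160 191 194 194 191 162 105]
 [137 132 125 122 128 134 136 132 104  56  39  36  53  79  73  42  45  67
  109 163 189 193 194 190 154  89]
 [175 169 156 143 141 140 134 127 106  83  78  62  53  68  62  54  93 126
  153 179 191 193 194 191 151  81]
 [192 191 183 177 171 150 124 111 106 106 105  82  59  69  62  62 118 164
  184 192 194 194 196 191 152  82]
 [194 194 193 188 173 139  99  93 104 117 123 101  69  76  72  68 123 173
  194 196 194 192 191 185 147  81]
 [193 191 178 159 137 106  79  82 105 123 133 111  78  85  84  76 119 173
  193 192 186 170 155 147 113  64]
 [190 175 144 110  94  84  74  85 106 124 134 111  83  99 103  84 109 166
  189 173 146 118  
[... 1695 characters left out ...]
38, 101, 86, 82, 82, 82, 82, 81, 82, 82, 81, 80, 81, 80]
216 [164, 165, 163, 164, 164, 165, 166, 161, 136, 99, 85, 82, 81, 81, 78, 91, 128, 151, 152, 145, 132, 115]
221 [168, 166, 166, 166, 162, 155, 153, 149, 124, 87, 76, 86, 100, 104, 102, 109, 152, 176, 151, 102, 72, 61]
226 [169, 168, 169, 168, 166, 160, 153, 149, 128, 93, 75, 78, 94, 100, 98, 100, 129, 153, 156, 152, 147, 138]
231 [152, 152, 151, 150, 148, 149, 152, 153, 141, 108, 74, 68, 86, 94, 90, 91, 115, 147, 150, 123, 101, 99]
236 [152, 152, 152, 153, 153, 154, 154, 152, 139, 104, 69, 69, 89, 98, 92, 88, 88, 100, 114, 119, 119, 118]
241 [102, 102, 101, 100, 97, 98, 98, 98, 96, 83, 65, 64, 66, 67, 67, 60, 68, 103, 121, 100, 64, 52]
```

The side crop shows the open jaws (cols 308.5 and 314.3) straddling the front wall (outer edge col 311.4), centred within ~1 mm. Lowering.

Emit:
move_arm(targets="0 0 -0.6 0;0 0 -0.8 0;0 0 -0.8 0;0 0 -0.6 0;0 0 -0.5 0;0 0 -0.4 0;0 0 -0.4 0;0 0 -0.3 0;0 0 -0.2 0;0 0 0 0")

```text
time_s: 8.3
tcp_pos: [0.523, -0.0407, 0.1091]
ee_rot: [[0.08, -0.997, -0.002], [-0.997, -0.08, -0.0], [0.0, 0.002, -1.0]]
wrist_force: [-0.1, -0.1, -0.8]
gripper_width: 0.151
gripper_force: 30.0
```

Emit:
move_arm(targets="0 0 -0.1 0;0 0 -0.1 0;0 0 0 0;0 0 0 0")

```text
time_s: 8.63
tcp_pos: [0.5237, -0.0409, 0.1053]
ee_rot: [[0.08, -0.997, 0.001], [-0.997, -0.08, 0.0], [-0.0, -0.001, -1.0]]
wrist_force: [0.7, -0.4, -1.1]
gripper_width: 0.153
gripper_force: 30.0
```

Emit:
move_arm(targets="0 0 -0.05 0;0 0 0 0")

```text
time_s: 8.8
tcp_pos: [0.5235, -0.0409, 0.1039]
ee_rot: [[0.08, -0.997, 0.0], [-0.997, -0.08, 0.0], [-0.0, -0.0, -1.0]]
wrist_force: [0.1, -0.2, -0.2]
gripper_width: 0.152
gripper_force: 30.0
```

Emit:
move_arm(targets="0 0 0 0;0 0 0 0;0 0 0 0;0 0 0 0;0 0 0 0;0 0 0 0;0 0 0 0", gripper=60)

```text
time_s: 9.38
tcp_pos: [0.5238, -0.0408, 0.104]
ee_rot: [[0.08, -0.997, 0.001], [-0.997, -0.08, 0.0], [0.0, -0.001, -1.0]]
wrist_force: [-0.1, 0.5, 0.3]
gripper_width: 0.601
gripper_force: 0.0
```

Emit:
move_arm(targets="0 0 0.5 0;0 0 1 0;0 0 1 0;0 0 1 0;0 0 1 0;0 0 1 0;0 0 0.5 0")

```text
time_s: 9.97
tcp_pos: [0.5249, -0.0409, 0.2575]
ee_rot: [[0.08, -0.997, 0.006], [-0.997, -0.08, 0.0], [0.0, -0.006, -1.0]]
wrist_force: [0.9, -0.7, 0.8]
gripper_width: 0.691
gripper_force: 0.0
```

Emit:
move_arm(targets="-0.09 -0.55 0 -0.96;-0.09 -0.55 0 -0.96;-0.09 -0.55 0 -0.96;-0.09 -0.55 0 -0.96;-0.09 -0.55 0 -0.96;-0.09 -0.55 0 -0.96;-0.09 -0.55 0 -0.96;-0.09 -0.55 0 -0.96;-0.09 -0.55 0 -0.96;-0.09 -0.55 0 -0.96", gripper=87)

```text
time_s: 10.8
tcp_pos: [0.5008, -0.179, 0.2539]
ee_rot: [[-0.69, -0.724, 0.0], [-0.724, 0.69, 0.0], [-0.0, -0.0, -1.0]]
wrist_force: [-0.0, 0.2, -0.2]
gripper_width: 0.999
gripper_force: 0.0
```

Emit:
move_arm(targets="-0.08 -0.55 0 -0.96;-0.08 -0.55 0 -0.96;-0.08 -0.55 0 -0.96;-0.08 -0.55 0 -0.96;-0.08 -0.55 0 -0.96;-0.08 -0.55 0 -0.96;-0.08 -0.55 0 -0.96;-0.08 -0.55 0 -0.96;-0.08 -0.54 0 -0.96;-0.08 -0.54 0 -0.96")

```text
time_s: 11.63
tcp_pos: [0.4808, -0.3161, 0.2538]
ee_rot: [[-1.0, 0.029, 0.0], [0.029, 1.0, -0.0], [-0.0, -0.0, -1.0]]
wrist_force: [-0.1, 0.7, 0.3]
gripper_width: 0.999
gripper_force: 0.0
```

Emit:
move_arm(targets="0 0 0 0;0 0 0 0")

```text
time_s: 11.8
tcp_pos: [0.4808, -0.3157, 0.2536]
ee_rot: [[-1.0, 0.024, -0.0], [0.024, 1.0, 0.0], [0.0, 0.0, -1.0]]
wrist_force: [0.1, 0.8, 0.1]
gripper_width: 1.002
gripper_force: 0.0
```

```bash
python3 - <<'E'
from h import *
import pickle
s=capture("side");t=capture("top")
pickle.dump((s,t),open("t2.pkl","wb"))
def cr(i,x,y,w,h):return cv2.resize(np.clip(i[y:y+h,x:x+w]*1.5,0,255).astype('uint8'),(400,300),interpolation=cv2.INTER_CUBIC)
cv2.imwrite("pics/g3.png",np.vstack([np.hstack([cr(s["image"],285,180,100,75),cr(t["image"],280,150,80,60)]),np.hstack([cr(s["image"],270,110,112,84),cr(t["image"],350,150,112,84)])]))
E
```

```text
(no output)
```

View pics/g3.png

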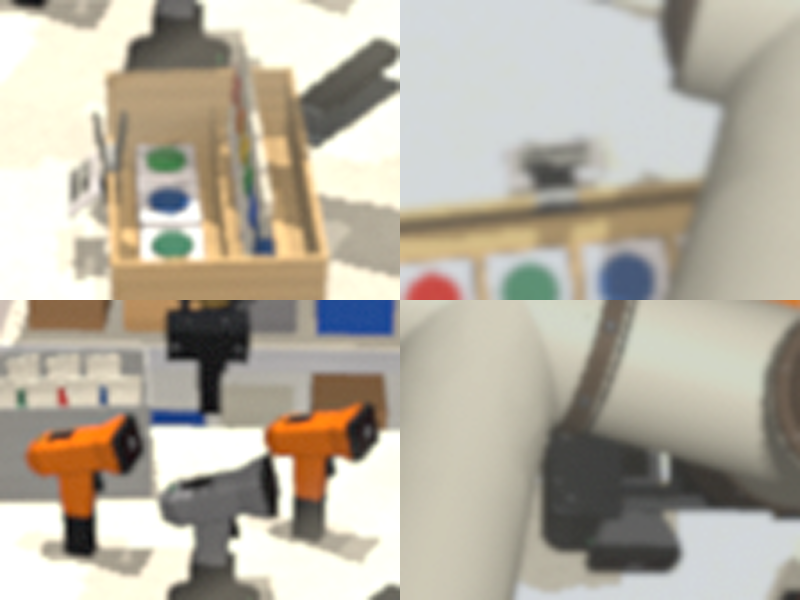

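Clip now sits on the tray's front edge (side crop (110,150)), display (85,185) facing outwards and off the wall's outer side. In the lower-left crop the finger (210,390) is in line with the grey head (210,490). Now pinning down the grip height.

```bash
python3 - <<'E'
from h import *
import pickle
s,t=pickle.load(open("t2.pkl","rb"))
a=np.radians(-1.6);R=np.array([[np.cos(a),-np.sin(a),0],[np.sin(a),np.cos(a),0],[0,0,1]])
c=np.cos(np.radians(15));n=np.sin(np.radians(15))
for gz in(.128,.134,.14,.146):
  g=np.array([.4825,-.3155,gz]);f=lambda x,y,z:proj(s,g+R@[x*c+z*n,y,-x*n+z*c]).round(1).tolist()[0]
  print(gz,'rearbotnear',f(.0455,.022,-.019),'reartopnear',f(.0455,.022,.019),'reartopfar',f(.0455,-.022,.019),'topfar',f(0,-.022,.019),'win near top/bot',f(-.0725,.033,.024),f(-.0725,.033,-.024),f(-.0725,-.033,.024))
g=s["image"].max(2);print(g[150:180,312:352])
E
```

```text
0.128 rearbotnear [317.7, 177.1] reartopnear [314.9, 168.1] reartopfar [316.0, 162.2] topfar [328.0, 159.7] win near top/bot [346.6, 161.9] [349.8, 173.6] [347.3, 153.2]
0.134 rearbotnear [317.7, 175.6] reartopnear [314.8, 166.6] reartopfar [316.0, 160.7] topfar [328.0, 158.3] win near top/bot [346.6, 160.4] [349.8, 172.1] [347.3, 151.7]
0.14 rearbotnear [317.7, 174.2] reartopnear [314.8, 165.1] reartopfar [316.0, 159.3] topfar [328.0, 156.8] win near top/bot [346.6, 158.9] [349.9, 170.6] [347.4, 150.2]
0.146 rearbotnear [317.7, 172.8] reartopnear [314.8, 163.7] reartopfar [316.0, 157.8] topfar [328.0, 155.3] win near top/bot [346.7, 157.3] [349.9, 169.1] [347.4, 148.7]
[[126 168 190 ... 120 121 121]
 [127 168 190 ... 121 120 120]
 [128 168 190 ... 116 116 118]
 ...
 [192 191 191 ... 164 151 133]
 [185 187 189 ... 182 175 168]
 [156 171 181 ... 185 183 182]]
```

Emit:
move_arm(targets="0.1 0 -0.6 0;0 0 -1 0;0 0 -1 0;0 0 -1 0;0 0 -0.8 0;0 0 -0.5 0;0 0 -0.2 0;0 0 0 0;0 0 0 0")

```text
time_s: 12.65
tcp_pos: [0.4841, -0.3153, 0.127]
ee_rot: [[-1.0, 0.023, 0.001], [0.023, 1.0, -0.001], [-0.001, -0.001, -1.0]]
wrist_force: [0.5, -0.4, 1.0]
gripper_width: 1.001
gripper_force: 0.0
```

Emit:
move_arm(targets="0 0 0 0;0 0 0 0;0 0 0 0;0 0 0 0;0 0 0 0;0 0 0 0;0 0 0 0;0 0 0 0;0 0 0 0", gripper=30)

```text
time_s: 13.4
tcp_pos: [0.4835, -0.3155, 0.1263]
ee_rot: [[-1.0, 0.025, 0.0], [0.025, 1.0, -0.0], [-0.0, -0.0, -1.0]]
wrist_force: [0.0, 0.4, -0.2]
gripper_width: 0.503
gripper_force: 29.9
```

Grip is firm (43.8 mm). The tool can't tilt, so the scanner must be pitched 60° nose-down in the grip. I'll draw it almost out, then swing it about the pocket's −x rim with the foot still ~8 mm inside.

Emit:
move_arm(targets="0 0 0.4 0;0 0 0.5 0;0 0 0.5 0;0 0 0.28 0;0 0 0 0;0 0 0 0")

```text
time_s: 13.9
tcp_pos: [0.4833, -0.3152, 0.1684]
ee_rot: [[-1.0, 0.025, 0.0], [0.025, 1.0, 0.0], [-0.0, 0.0, -1.0]]
wrist_force: [-0.3, 0.4, -3.5]
gripper_width: 0.505
gripper_force: 29.9
```

Emit:
move_arm(targets="-0.24 0.01 0.01 0;-0.24 0.01 0.01 0;-0.22 0.01 0.01 0;-0.22 0.01 0.01 0;0 0 0 0")

```text
time_s: 14.32
tcp_pos: [0.4595, -0.3145, 0.1693]
ee_rot: [[-1.0, 0.025, 0.0], [0.025, 1.0, -0.0], [-0.0, -0.0, -1.0]]
wrist_force: [2.3, -2.0, -3.0]
gripper_width: 0.501
gripper_force: 30.0
```

Emit:
move_arm(targets="-0.22 0.01 -0.03 0;-0.22 0.01 -0.03 0;-0.22 0.01 -0.03 0;-0.22 0.01 -0.03 0;-0.21 0.01 -0.06 0;-0.21 0.01 -0.06 0;-0.21 0.01 -0.07 0;-0.21 0.01 -0.07 0;0 0 0 0")

```text
time_s: 15.07
tcp_pos: [0.416, -0.3125, 0.1595]
ee_rot: [[-1.0, 0.025, -0.001], [0.025, 1.0, 0.0], [0.001, 0.0, -1.0]]
wrist_force: [0.6, -3.5, 0.7]
gripper_width: 0.503
gripper_force: 30.0
```

```bash
python3 - <<'E'
from h import *
import pickle
s=capture("side");t=capture("top")
pickle.dump((s,t),open("t3.pkl","wb"))
def cr(i,x,y,w,h):return cv2.resize(np.clip(i[y:y+h,x:x+w]*1.5,0,255).astype('uint8'),(400,300),interpolation=cv2.INTER_CUBIC)
cv2.imwrite("pics/g4.png",np.hstack([cr(s["image"],285,110,112,84),cr(t["image"],350,165,112,84)]))
E
```

```text
(no output)
```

View pics/g4.png

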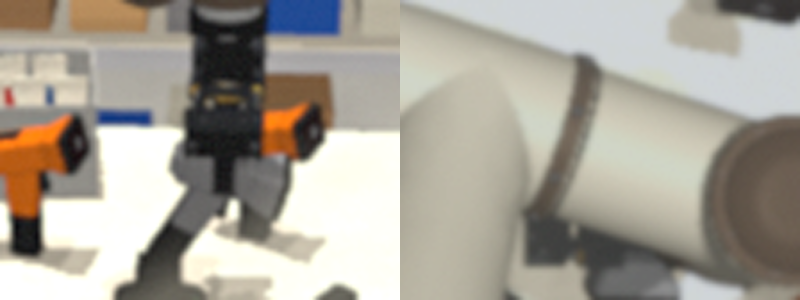

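Side crop: the handle now leans (215,200)→(155,275), about 30°, pivoting on the pocket rim with the grip holding. Continuing to 60°.

Emit:
move_arm(targets="-0.2 0 -0.1 0;-0.2 0 -0.1 0;-0.19 0 -0.1 0;-0.19 0 -0.1 0;-0.18 0 -0.13 0;-0.18 0 -0.13 0;-0.17 0 -0.14 0;-0.17 0 -0.14 0;0 0 0 0")

```text
time_s: 15.92
tcp_pos: [0.3793, -0.312, 0.1353]
ee_rot: [[-1.0, 0.025, -0.001], [0.025, 1.0, 0.001], [0.001, 0.001, -1.0]]
wrist_force: [2.1, -1.6, -1.2]
gripper_width: 0.504
gripper_force: 30.0
```

Emit:
move_arm(targets="-0.15 0 -0.16 0;-0.15 0 -0.16 0;-0.15 0 -0.16 0;-0.15 0 -0.16 0;0 0 0 0;0 0 0 0")

```text
time_s: 16.42
tcp_pos: [0.3648, -0.3121, 0.1197]
ee_rot: [[-1.0, 0.025, -0.002], [0.025, 1.0, 0.001], [0.002, 0.001, -1.0]]
wrist_force: [2.4, -0.6, -0.9]
gripper_width: 0.503
gripper_force: 30.0
```

```bash
python3 - <<'E'
from h import *
import pickle
s=capture("side");t=capture("top")
pickle.dump((s,t),open("t4.pkl","wb"))
cv2.imwrite("pics/g5.png",cv2.resize(np.clip(s["image"][125:215,285:405]*1.5,0,255).astype('uint8'),(800,600),interpolation=cv2.INTER_CUBIC))
E
```

```text
(no output)
```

View pics/g5.png

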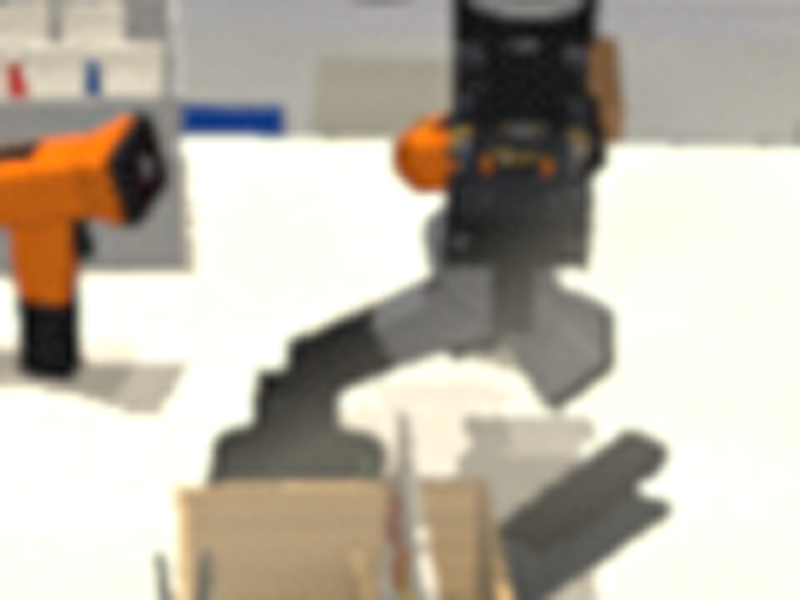

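```bash
python3 - <<'E'
from h import *
import pickle
s,t=pickle.load(open("t4.pkl","rb"))
g=s["image"].max(2).astype(float)
def ang(uv,y):
    o,d=ray(s,uv);P=o+d*((y-o[1])/d[:,1])[:,None]
    vx,vz,_,_=cv2.fitLine(P[:,[0,2]].astype(np.float32),cv2.DIST_HUBER,0,1e-4,1e-4).ravel()
    return np.degrees(np.arctan2(vz,vx)).round(1),(P[[0,-1]]*1e3).round(1).tolist()
up,lo=[],[]
for c in range(330,353):
    col=g[125:215,c]; d=np.flatnonzero(col<130)
    r=[i for i in d if 160-125<=i<=185-125]
    if not r: continue
    a=r[0]; b=r[-1]
    f=lambda i,j:i+(col[i]-130)/(col[i]-col[j])*(j-i)
    up.append((c,125+f(a-1,a)));lo.append((c,125+f(b+1,b)))
print([(c,round(r,1)) for c,r in up]);print([(c,round(r,1)) for c,r in lo])
U=[p for p in up if 333<=p[0]<=349];L=[p for p in lo if 340<=p[0]<=349]
print('upper far',ang(U,-.327),'lower near',ang(L,-.297))
P=lambda X,Y:(285+X/6.667,125+Y/6.667)
print('window edge near',ang([P(557,405),P(612,366)],-.279))
E
```

```text
[(330, np.float64(174.4)), (331, np.float64(174.2)), (332, np.float64(173.7)), (333, np.float64(173.2)), (334, np.float64(172.7)), (335, np.float64(172.2)), (336, np.float64(171.7)), (337, np.float64(171.3)), (338, np.float64(171.0)), (339, np.float64(170.5)), (340, np.float64(170.2)), (341, np.float64(169.8)), (342, np.float64(169.5)), (343, np.float64(169.0)), (344, np.float64(168.5)), (345, np.float64(168.0)), (346, np.float64(167.5)), (347, np.float64(167.0)), (348, np.float64(166.4)), (349, np.float64(145.7)), (350, np.float64(102.0)), (351, np.float64(87.0)), (352, np.float64(208.0))]
[(330, np.float64(211.7)), (331, np.float64(224.0)), (332, np.float64(224.0)), (333, np.float64(204.8)), (334, np.float64(220.0)), (335, np.float64(200.0)), (336, np.float64(183.8)), (337, np.float64(182.9)), (338, np.float64(182.5)), (339, np.float64(182.2)), (340, np.float64(181.7)), (341, np.float64(181.4)), (342, np.float64(181.0)), (343, np.float64(180.5)), (344, np.float64(179.9)), (345, np.float64(179.4)), (346, np.float64(179.2)), (347, np.float64(178.8)), (348, np.float64(178.4)), (349, np.float64(178.1)), (350, np.float64(177.7)), (351, np.float64(177.6)), (352, np.float64(178.0))]
upper far (np.float32(-27.9), [[468.1, -327.0, 96.7], [412.5, -327.0, 209.9]]) lower near (np.float32(-27.6), [[441.5, -297.0, 79.0], [409.3, -297.0, 95.4]])
window edge near (np.float32(-42.0), [[338.6, -279.0, 75.8], [310.6, -279.0, 101.0]])
```

Handle edges give 27–28° elevation, i.e. lean ≈62°, so the line of sight is ≈47° below level against 45° wanted. Lifting clear and carrying it in front of the label.

Emit:
move_arm(targets="0 0 0.3 0;0 0 0.6 0;0 0 0.8 0;0 0 0.8 0;0 0 0.8 0;0 0 0.8 0;0 0 0.6 0;0 0 0.4 0;0 0 0.2 0")

```text
time_s: 17.27
tcp_pos: [0.3648, -0.3121, 0.2538]
ee_rot: [[-1.0, 0.025, -0.001], [0.025, 1.0, 0.0], [0.001, 0.0, -1.0]]
wrist_force: [0.2, 0.2, -2.0]
gripper_width: 0.505
gripper_force: 30.0
```

Emit:
move_arm(targets="0.3 0.29 0 0.08;0.6 0.57 0 0.08;0.75 0.71 0 0.08;0.75 0.71 0 0.08;0.75 0.71 0 0.08;0.75 0.71 0 0.08;0.75 0.71 0 0.08;0.75 0.71 0 0.08;0.75 0.71 0 0.08;0.75 0.71 0 0.08")

```text
time_s: 18.1
tcp_pos: [0.5378, -0.1471, 0.2509]
ee_rot: [[-0.999, -0.046, -0.005], [-0.046, 0.999, 0.001], [0.004, 0.001, -1.0]]
wrist_force: [0.0, -0.2, -2.5]
gripper_width: 0.504
gripper_force: 30.0
```

Emit:
move_arm(targets="0.75 0.71 0 0.08;0.75 0.71 0 0.08;0.75 0.71 0 0.08;0.75 0.71 0 0.08;0.75 0.71 0 0.08;0.75 0.71 0 0.08;0.5 0.48 0 0.02;0.3 0.28 0 0;0 0 0 0;0 0 0 0")

```text
time_s: 18.93
tcp_pos: [0.6697, -0.0231, 0.2512]
ee_rot: [[-0.996, -0.089, -0.004], [-0.089, 0.996, -0.0], [0.004, -0.0, -1.0]]
wrist_force: [0.3, -0.4, -1.9]
gripper_width: 0.504
gripper_force: 30.0
```

```bash
python3 - <<'E'
from h import *
import pickle
s=capture("side");t=capture("top")
pickle.dump((s,t),open("t5.pkl","wb"))
print(proj(s,[.5494,-.0372,.0718]),proj(t,[.5494,-.0372,.0718]))
st=sense();print(st["tcp_pos"],np.array(st["ee_rot"]).round(3).tolist(),st["joints"],st["time_s"])
cv2.imwrite("pics/g6.png",cv2.resize(np.clip(s["image"][130:250,220:380]*1.5,0,255).astype('uint8'),(800,600),interpolation=cv2.INTER_CUBIC))
E
```

```text
[[304.11155    225.01752386]] [[311.52165563 180.79233575]]
[ 0.66955575 -0.02399586  0.25242307] [[-0.996, -0.088, -0.002], [-0.088, 0.996, -0.0], [0.002, -0.0, -1.0]] [ 1.17459036e+01  2.56180201e+01  1.03489970e+01 -7.70755195e-04
 -7.48253780e+01 -9.66909157e+01] 19.0333
```

View pics/g6.png

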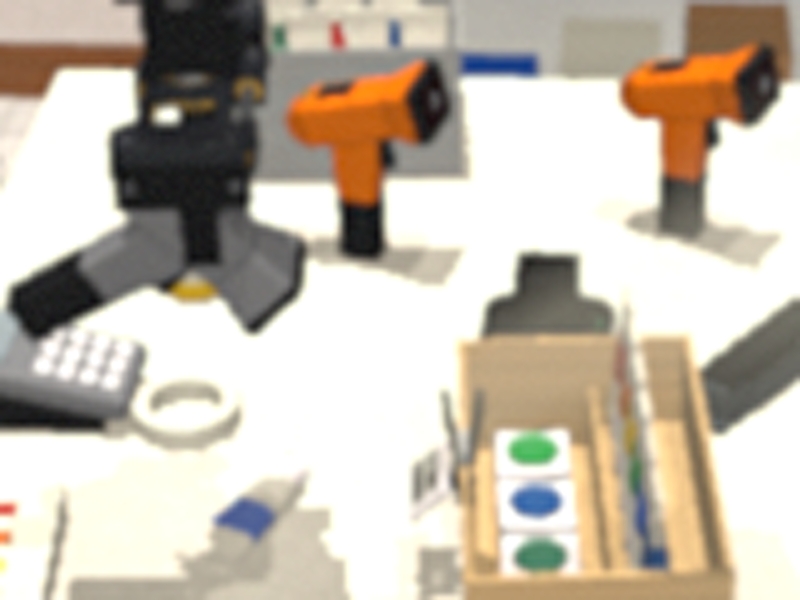

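Side crop: scanner held nose-down at (215,260), label on tray edge centred ≈(433,480) (px 306.6,226), cradle empty. The label sits 2 px off my prediction, so I'll triangulate it and the scanner window before the final approach.

```bash
python3 - <<'E'
from h import *
import pickle
s2,t2=pickle.load(open("t2.pkl","rb"));s5,t5=pickle.load(open("t5.pkl","rb"))
print('label tri',(tri(t2,[(311.4,182.6)],s5,[(306.6,226)])*1e3).round(1).tolist())
print('tails top proj',proj(s5,[[.5235,-.0395,.132],[.5235,-.0515,.132],[.5235,-.0275,.132]]).round(1).tolist(),'obs mid (312.5,208.4)')
g=t2["image"].max(2);print(g[172:192,298:326])
g=s5["image"].max(2);print(g[214:238,298:318])
def ang(uv,y):
    o,d=ray(s5,uv);P=o+d*((y-o[1])/d[:,1])[:,None]
    v=P[-1]-P[0];return np.degrees(np.arctan2(v[2],v[0])).round(1),(P*1e3).round(1).tolist()
P=lambda X,Y:(220+X/5,130+Y/5)
# handle lower near edge, upper far edge, window near edge
print(ang([P(40,333),P(140,287)],-.01),ang([P(15,292),P(125,215)],-.04))
print('window near edge',ang([P(253,328),P(302,285)],.008))
sc=s5["image"].max(2).astype(int);print(sc[178:200,222:252])
E
```

```text
label tri [[543.0, -36.7, 68.8, 3.0]]
tails top proj [[311.9, 209.2], [312.2, 207.0], [311.7, 211.4]] obs mid (312.5,208.4)
[[144 144 145 145 145 145 144 144 144 145 145 146 146 145 145 146 146 146
  146 146 145 145 144 144 144 145 146 146]
 [145 146 146 146 146 145 145 145 144 145 145 145 145 145 145 145 145 146
  146 146 144 144 144 144 144 146 146 146]
 [146 146 146 146 146 145 145 145 145 145 145 145 144 145 144 144 144 145
  145 146 145 144 144 144 145 145 145 145]
 [145 146 145 146 145 145 144 145 145 145 145 144 144 144 144 144 144 144
  145 145 145 144 143 143 144 145 145 145]
 [144 145 145 145 144 145 144 143 144 145 145 144 143 143 143 142 140 139
  139 141 141 142 142 143 144 144 144 144]
 [144 144 144 145 144 143 140 138 138 139 140 140 140 139 138 136 131 127
  126 130 134 137 140 142 143 143 144 144]
 [144 143 144 142 141 138 132 126 125 127 129 129 127 125 123 120 116 111
  111 117 127 132 137 141 143 143 144 144]
 [144 144 141 138 135 130 122 115 109 107 108 106 103 101 100  98  96  94
   96 109 122 130 135 139 142 143 145 145]
 [145 143 137 132 129 121 111 101  93  8
[... 5673 characters left out ...]
 86 131 163 184 196 200
  201 199 199 199 198 198 197 197 197 197 197 197]
 [125  99  56  27  17  19  17  21  43  73  91  98 120 147 170 180 187 193
  195 194 198 198 199 198 199 197 198 196 196 196]
 [121 104  78  51  26  17  22  42  88 134 143 132 151 173 175 162 157 167
  174 179 186 191 192 192 195 197 199 198 197 198]
 [115 104  96  76  52  47  69  94 127 159 152 135 163 188 183 155 147 169
  179 172 162 166 170 173 176 184 193 197 199 197]
 [110 105 106  97  83  89 125 156 167 164 139 123 148 172 168 145 154 183
  191 171 147 159 175 172 157 151 163 184 196 198]
 [108 107 107 106 100 108 143 180 189 165 138 145 164 168 151 130 149 173
  177 155 142 169 190 186 152 120 125 164 193 199]]
```

Emit:
move_arm(targets="-0.06 -0.02 -0.3 0;-0.06 -0.02 -0.5 0;-0.06 -0.02 -0.6 0;-0.06 -0.02 -0.6 0;-0.06 -0.01 -0.5 0;-0.02 0 -0.35 0;0 0 -0.2 0;0 0 -0.1 0;0 0 0 0;0 0 0 0")

```text
time_s: 19.87
tcp_pos: [0.6629, -0.0257, 0.1748]
ee_rot: [[-0.996, -0.089, 0.001], [-0.089, 0.996, -0.0], [-0.001, -0.0, -1.0]]
wrist_force: [0.4, -0.8, -1.9]
gripper_width: 0.499
gripper_force: 30.0
```

Emit:
move_arm(targets="0 0 0 0;0 0 0 0;0 0 0 0;0 0 0 0;0 0 0 0;0 0 0 0")

```text
time_s: 20.37
tcp_pos: [0.6625, -0.0256, 0.1741]
ee_rot: [[-0.996, -0.089, 0.0], [-0.089, 0.996, 0.0], [-0.0, 0.0, -1.0]]
wrist_force: [0.3, 0.5, -1.9]
gripper_width: 0.5
gripper_force: 30.0
```

```bash
python3 - <<'E'
from h import *
import pickle
s=capture("side");pickle.dump(s,open("t6.pkl","wb"))
cv2.imwrite("pics/g7.png",cv2.resize(np.clip(s["image"][150:250,220:353]*1.5,0,255).astype('uint8'),(798,600),interpolation=cv2.INTER_CUBIC))
E
```

```text
(no output)
```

View pics/g7.png

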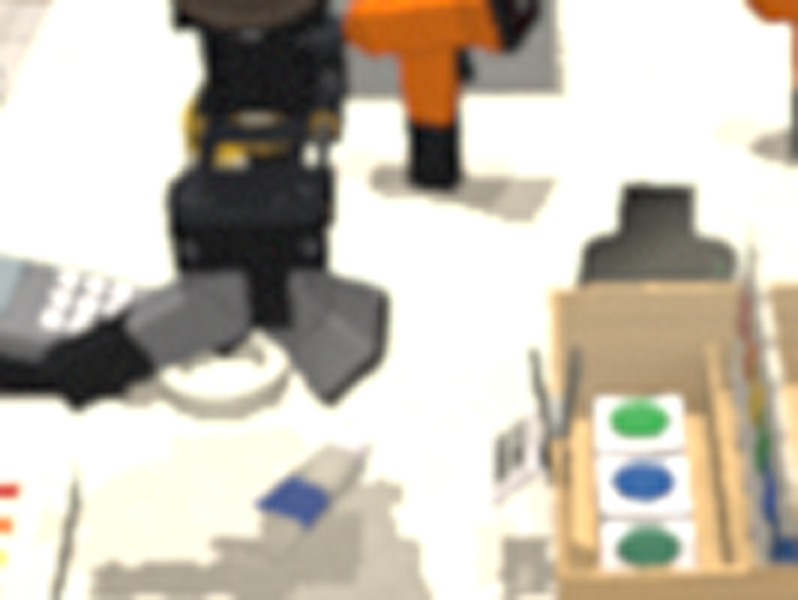

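Side crop: the window's near edge runs (330,403)–(387,350) and faces the label display at (517,455); the label is still clipped on, and the cradle is empty. One numeric check, then I'll hand in.

```bash
python3 - <<'E'
from h import *
import pickle
s=pickle.load(open("t6.pkl","rb"))
o,d=ray(s,[(220+330/6,150+403/6),(220+387/6,150+347/6)])
P=o+d*((.003-o[1])/d[:,1])[:,None];m=P.mean(0);v=P[1]-P[0]
sight=np.degrees(np.arctan2(v[2],-v[0]));w=np.array([m[0]+.003,-.030,m[2]])
print(P.round(4).tolist(),'face tilt',sight,'window',w,'to label',(np.array([.545,-.037,.07])-w).round(4),np.linalg.norm(np.array([.545,-.037,.07])-w))
st=sense();print(np.abs(st["joint_velocities"]).max(),st["time_s"])
E
```

```text
[[0.6332, 0.003, 0.1282], [0.6023, 0.003, 0.1636]] face tilt 48.832587440181314 window [ 0.62072934 -0.03        0.14588067] to label [-0.0757 -0.007  -0.0759] 0.10743281628538348
0.13090811910951727 20.4167
```

```bash
python3 -c "
from station import *
print(finish_job())"
```

```text
the job is handed in; nothing more can be done
None
```

The job is handed in at about 20 s. The label is clipped on the middle of the tray's front edge with its display outwards. The scanner is held still in the air, pitched about 45° down at the display, from roughly 100–107 mm by camera measurement. The result hasn't been reported back.

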